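Empty the toaster's crumb tray and slide it back home

ROBOT

A 7-joint arm with a two-finger parallel gripper is mounted at the origin on the work surface. World frame = base frame: x ahead of the robot, y to its left, z up, the work surface at z = 0. Lengths are in mm, angles in rad, forces in N, time in s.
With the tool pointing down it reaches from about 425 to 800 mm from the base axis. Payload 8.3 kg.
Tool frame: the origin (TCP) lies midway between the tips of the shut fingers; the grasp point (between the pads) lies 19 mm behind it; z points along the fingers, y is the line along which they close (so a half turn about z gives the same grasp; the last joint's range is limited). The gripper opens to 85 mm and grips with 20 to 120 N. Pads are 22 mm wide; open, the fingers measure 114 mm over their backs; the gripper's body (76 mm by 85 mm) begins 54 mm behind the grasp point. The pads swing forward as they close: fully open they stand 13 mm farther back than shut.
Start: joints at [-1.193, 0.383, 0.016, 1.37, -0.006, 1.388, -0.046], TCP at [266.612, 565.262, 231.279] pointing down, gripper open.
Joint ranges: [-2.95, 2.95], [-0.25, 2.06], [-1.52, 1.56], [0.18, 2.33], [-1.44, 4.58], [0.02, 2.06], [-3.01, 3.01]. Speed limits (rad/s): [2.39, 2.39, 3.01, 3.01, 3.14, 3.14, 3.14].

INTERFACE

Orientations are given as a 3x3 rotation matrix whose columns are the frame's x, y, z axes.
In Python, from workcell import manip, viewer, spotter gives the robot as it stands.
- The arm moves only by the shell command python3 -m inch 'ROWS' [OPENING]. ROWS is JSON, a list of rows, each an object with "xyz": the shift along the world's x, y, z in mm, a list of three; "twist": the turn, a rotation vector about the world's x, y, z in rad, a list of three. A call has 1 to 20 rows; each row shifts and turns the commanded pose from where the row before left it; what a row does not reach is not made up. A row lasts 1/12 s, in which the tool goes at most 41.7 mm and 7.16 degrees, less where a joint would pass 70% of its speed; a pose out of reach is approached as far as the arm can. A call with a gripper value outside its range is refused whole. OPENING is the closure, from 0 (fully open) to 1 (shut), set as the call begins (- or left out, the last holds). The fingers move at their own pace and stop on an object; the grip force is fixed at half the most. Time passes only in rows, so rows that do not move let the fingers close. It gives the time, the measured TCP pose, the force, the opening and the grip force at its end, in the units of the state.
- manip.observe(): the state, without advancing time (a new reading comes with each control period).
- viewer.get_image(name): name is "side" or "top" or "wrist"; returns the picture (480x640x3 uint8, blue, green, red); there is no depth.
- viewer.calibration(name): a dict with "mtx" (3x3 intrinsics, pixels), "world_from_camera" (4x4, takes a point from camera to world coordinates). Camera axes: x right, y down, z forward; pixel columns grow to the right and rows downward; lengths in mm; the calibration is good to about 2 mm. The wrist camera is an equidistant fisheye: a pixel r from the principal point sees the ray r / f radians off the axis. A picture is of the moment at which its call begins: read the wrist's pose just before it. calibration takes no time and is no camera call; for the wrist camera it gives the pose at the moment of the call.
- manip.job_done(): hands the job in; it is judged then, once.
Trained networks look in the newest picture that a camera, given by its name, has taken for a name from the list of things; names that differ only in an ending like _2 or _b are one class to them, and where a whole thing is asked for, a point or a joint stands for the part that bears it (a point fixed in the world has none). Each returns a list of dicts, best first, with "conf" (0 to 1); they miss things now and then, are a little off and sometimes report something else, mostly with a low value. They report only what shows in the picture. A call takes as long as a camera call.
- spotter.spot_in(camera, query): "position" ([column, row] in pixels, amid what is visible of it).
- spotter.masks_of(camera, query): "mask" (480x640 bool, what is visible of it) and "position" ([column, row] in pixels, amid what is visible of it).
The state is a dict: "time": time; "q": joint angles; "joint_velocities": joint speeds; "effort": joint torques, N m; "eef_pos": TCP position; "eef_rot": TCP orientation; "ft_force": force on the tool from outside, world axes, zero at the start; "wrist_torque": the same for the moment, N m; "finger_gap": finger opening in mm; "grip_force": force on a finger pad.
Only numpy, scipy, OpenCV 4.12 (cv2) and the standard library are available. Lean on these libraries where they do the work, as an engineer would, in place of code of your own. Each camera call takes 0.05 s, during which the arm holds its last target. There are 200 camera calls.

TASK

Take the toaster's crumb tray out from under the wire rack and tip the three toast crusts off it into the steel bowl, without touching the crusts with the gripper. Then slide the empty tray, open end first, into the slot at the foot of the toaster until it is fully home with its end plate against the toaster. Leave the other kitchen things (jar, mug, bottle, plate, spatula) where they stand.

Things in the scene. Friction and masses are not known exactly. Their poses are not given: they have to be found in the camera images.
- tray: Loose flat aluminium crumb tray, 198 mm long with its black grip, 0.16 kg. Origin: underside centre of the pan, z up, +x to the open end where pieces slide off. Pan x -75 to +75 mm, 58 mm wide, floor 3 mm, a rim 9 mm high, 3 mm thick, along each long side only. Starts flat on the worktop, grip and end plate under the rack, the pan sticking out towards the robot, free to be taken across its rims.
- tray_lip (a point): Underside point, mid width, where the pan meets its black end plate (tray local (-75, 0, 0) mm). The plate is 70 mm wide, 22 mm high, 4 mm thick (x -75 to -79), too big for the slot. With the tray home this point lies at toaster_slot.
- tray_grip (a point): Centre of the tray's black pull grip (tray local (-101.5, 0, 8) mm): 45 mm long (x -79 to -124), 24 mm wide, 16 mm high, underside flat with the pan's. At the start it is out of reach under the rack: draw the tray about 80 mm along its +x before lifting it more than 10 mm.
- tray_mouth (a point): Middle of the tray's open edge, underside (tray local (75, 0, 0) mm).
- crust0: Broken piece of toast crust, brown, 34 x 20 x 15 mm, about 12 g, loose on the tray. Origin: centre of its underside. Slides off a bare tray tipped by some 40 degrees or more.
- crust1: Like crust0, 28 x 24 x 14 mm.
- crust2: Like crust0, 36 x 18 x 16 mm.
- bowl: Loose open steel bowl for the scraps, rim radius 85 mm, 60 mm high, 0.4 kg, the only bowl on the worktop. Origin: centre of its underside.
- bowl_rim (a point): Centre of the bowl's mouth, 60 mm above the worktop.
- toaster: Compact one-slice toaster, fixed: steel sides, grey plastic ends, 200 mm long (local x), 118 mm wide, 172 mm high, bread slot along the top. The crumb tray slot is at the foot of the end facing local -x; the other end carries the lever and a dial. Origin: underside centre; local +x is the way the tray slides in.
- toaster_slot (a point): Middle of the slot's lower edge at its mouth, in the toaster's -x end face, 12 mm above the worktop. The slot is 63 mm wide, 14 mm high (12 to 26 mm above the worktop) and 160 mm deep, with a level floor; axes as the toaster's. The end face above it is upright and plain.
- rack: Wire cooling rack, fixed, 190 mm (local x) by 220 mm, top of the wires 45 mm and underside 36 mm above the worktop, toast on its far part (up to 61 mm). Origin: on the worktop under the middle of its front edge; it extends to local +x and 110 mm to each side, feet at the corners only.
- jar: Bystander: closed jam jar, 68 mm across, 85 mm high, loose. Origin: underside centre.
- mug: Bystander: white mug, 80 mm across, 88 mm high, loose. Origin: underside centre.
- oil: Bystander: green oil bottle, 60 mm across, 190 mm high, loose. Origin: underside centre.
- plate: Bystander: white plate, 170 mm across, 18 mm high, loose. Origin: underside centre.
- spatula: Bystander: spatula 260 mm long lying on the worktop, loose.

How it is judged:
By the outcome, as a careful person would: the job done as asked, in the order asked, and still so for the second after the job is handed in, with the robot touching nothing.
It also fails if it takes over 72 s, if anything falls off the work surface, if the arm or the gripper's body presses on something with over 40 N, if the wrist force passes 120 N, or if a joint passes its speed limit or range.

## Working session

There is one attempt and no reset: what is moved stays moved. The work goes in short steps, Python scripts to look and compute and a shell command to move; the robot and the scene stay as the last step left them, time stands still between calls to the robot, and variables do not carry over. Pictures are saved under pics/ and viewed, at most 10 in all, crops included, and the job is handed in when it is done.

```bash
mkdir -p pics; ls; python3 - <<'E'
from workcell import manip, viewer, spotter
import cv2,numpy as np
for c in ["top","side"]:
    im=viewer.get_image(c); cv2.imwrite(f"pics/{c}0.png",im)
    k=viewer.calibration(c); print(c,k["mtx"].round(1).tolist(),k["world_from_camera"].round(3).tolist())
    for n in ["tray","tray_grip","crust0","bowl","toaster","rack"]:
        print(n,[(np.round(d["position"]).tolist(),round(d["conf"],2)) for d in spotter.spot_in(c,n)][:4])
s=manip.observe();print(s["time"],s["eef_pos"],s["eef_rot"],s["finger_gap"],s["ft_force"])
E
```

```text
pics
top [[441.5, 0.0, 311.8], [0.0, 441.5, 239.2], [0.0, 0.0, 1.0]] [[-0.029, -0.977, 0.21, 329.085], [-1.0, 0.028, -0.009, 36.2], [0.003, -0.21, -0.978, 1112.987], [0.0, 0.0, 0.0, 1.0]]
tray [([385.0, 232.0], 0.86)]
tray_grip [([378.0, 237.0], 0.84)]
crust0 [([381.0, 215.0], 0.64), ([382.0, 233.0], 0.54), ([470.0, 295.0], 0.2)]
bowl [([473.0, 292.0], 0.86)]
toaster [([177.0, 216.0], 0.8)]
rack [([386.0, 160.0], 0.84), ([177.0, 215.0], 0.39), ([474.0, 291.0], 0.17)]
side [[512.3, 0.0, 313.7], [0.0, 512.3, 234.8], [0.0, 0.0, 1.0]] [[0.875, -0.281, 0.393, 21.903], [-0.484, -0.507, 0.713, -917.75], [-0.001, -0.814, -0.58, 858.554], [0.0, 0.0, 0.0, 1.0]]
tray [([368.0, 297.0], 0.96), ([288.0, 178.0], 0.52)]
tray_grip [([366.0, 295.0], 0.9), ([379.0, 288.0], 0.52)]
crust0 [([365.0, 291.0], 0.65)]
bowl [([378.0, 286.0], 0.65), ([350.0, 363.0], 0.63), ([287.0, 177.0], 0.19)]
toaster [([286.0, 176.0], 0.77), ([196.0, 198.0], 0.61)]
rack [([433.0, 270.0], 0.88), ([369.0, 290.0], 0.65)]
0.7 [266.65819252 565.27749418 231.33772883] [[-9.04419478e-01  4.26644358e-01  2.36795939e-05]
 [ 4.26644358e-01  9.04419474e-01  7.81842136e-05]
 [ 1.19405677e-05  8.08140908e-05 -9.99999997e-01]] 85.71068051343721 [ 0.16567392 -0.01285465 -0.76590977]
```

View pics/top0.png

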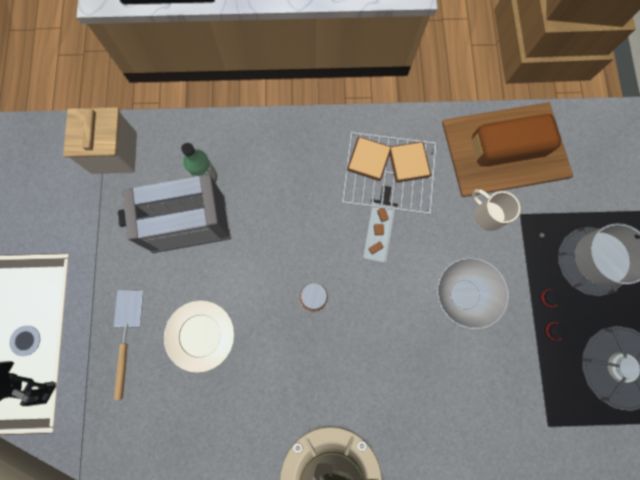

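View pics/side0.png

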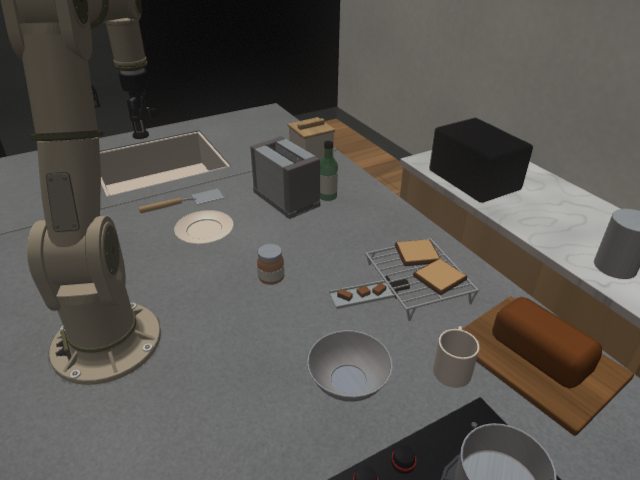

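The top view shows the tray at about (380,233) with three crusts on the pan, the mouth toward the robot and the grip under the rack (388,172). The toaster is at about (177,215), lever on the left, so its slot end is on the right. The bowl is at (473,292).

The side view agrees. The jar stands at (270,263), clear of the tray and toaster.

```bash
cat > h.py <<'E'
import numpy as np,cv2
from workcell import manip,viewer,spotter
def ray(cam,p,cal=None):
    c=cal or viewer.calibration(cam);K=c["mtx"];T=np.array(c["world_from_camera"])
    a=np.array([(p[0]-K[0][2])/K[0][0],(p[1]-K[1][2])/K[1][1]])
    if cam=="wrist":
        r=np.hypot(*a); v=np.array([*(a/r*np.sin(r) if r>0 else a),np.cos(r)])
    else: v=np.array([*a,1])
    return T[:3,3],T[:3,:3]@v
def atz(cam,p,z,cal=None):
    o,d=ray(cam,p,cal); return o+d*(z-o[2])/d[2]
def proj(cam,P,cal=None):
    c=cal or viewer.calibration(cam);K=np.array(c["mtx"]);T=np.array(c["world_from_camera"])
    q=(np.asarray(P,float)-T[:3,3])@T[:3,:3]
    if cam=="wrist":
        h=np.hypot(q[:,0],q[:,1]);s=np.arctan2(h,q[:,2])/np.maximum(h,1e-9)
    else: s=1/q[:,2]
    return np.c_[q[:,0]*s*K[0,0]+K[0,2],q[:,1]*s*K[1,1]+K[1,2]]
def mask(cam,n):
    m=spotter.masks_of(cam,n); return m[0]["mask"] if m else None
E
python3 - <<'E'
from h import *
im=viewer.get_image("top")
for n,z in [("tray",3),("bowl",30),("crust0",10),("crust1",10),("crust2",10),("jar",40),("mug",44),("oil",90),("plate",9),("rack",40),("toaster",172)]:
    for m in spotter.masks_of("top",n)[:3]:
        if m["conf"]<.4: continue
        r=cv2.minAreaRect(np.argwhere(m["mask"])[:,::-1].astype(np.float32).copy())
        print(n,round(m["conf"],2),[atz("top",p,z)[:2].round().tolist() for p in cv2.boxPoints(r)], "c",atz("top",r[0],z).round().tolist())
a=cv2.resize(im[190:280,340:440],None,fx=4,fy=4,interpolation=cv2.INTER_CUBIC)
b=cv2.resize(im[165:255,110:240],None,fx=3,fy=3,interpolation=cv2.INTER_CUBIC)
o=np.zeros((360,400+390,3),np.uint8);o[:,:400]=a;o[:270,400:]=b
cv2.imwrite("pics/crop1.png",o)
E
```

```text
tray 0.76 [[514.0, -97.0], [712.0, -147.0], [697.0, -211.0], [500.0, -159.0]] c [604.0, -153.0, 3.0]
bowl 0.58 [[422.0, -240.0], [540.0, -372.0], [408.0, -485.0], [295.0, -353.0]] c [415.0, -362.0, 30.0]
crust0 0.55 [[538.0, -116.0], [555.0, -146.0], [540.0, -153.0], [523.0, -124.0]] c [539.0, -135.0, 10.0]
crust0 0.41 [[639.0, -142.0], [646.0, -163.0], [612.0, -172.0], [606.0, -151.0]] c [626.0, -157.0, 10.0]
crust1 0.55 [[538.0, -116.0], [555.0, -146.0], [540.0, -153.0], [523.0, -124.0]] c [539.0, -135.0, 10.0]
crust1 0.41 [[639.0, -142.0], [646.0, -163.0], [612.0, -172.0], [606.0, -151.0]] c [626.0, -157.0, 10.0]
crust2 0.55 [[538.0, -116.0], [555.0, -146.0], [540.0, -153.0], [523.0, -124.0]] c [539.0, -135.0, 10.0]
crust2 0.41 [[639.0, -142.0], [646.0, -163.0], [612.0, -172.0], [606.0, -151.0]] c [626.0, -157.0, 10.0]
jar 0.86 [[418.0, 73.0], [462.0, 26.0], [415.0, -18.0], [371.0, 29.0]] c [416.0, 28.0, 40.0]
mug 0.78 [[675.0, -384.0], [671.0, -504.0], [567.0, -490.0], [570.0, -373.0]] c [620.0, -438.0, 44.0]
oil 0.73 [[781.0, 364.0], [817.0, 316.0], [711.0, 244.0], [676.0, 291.0]] c [746.0, 304.0, 90.0]
plate 0.96 [[331.0, 430.0], [450.0, 310.0], [331.0, 191.0], [217.0, 311.0]] c [331.0, 311.0, 9.0]
rack 0.88 [[651.0, -50.0], [846.0, -82.0], [807.0, -314.0], [615.0, -274.0]] c [728.0, -180.0, 40.0]
toaster 0.58 [[653.0, 467.0], [692.0, 232.0], [536.0, 203.0], [500.0, 431.0]] c [594.0, 334.0, 172.0]
```

View pics/crop1.png

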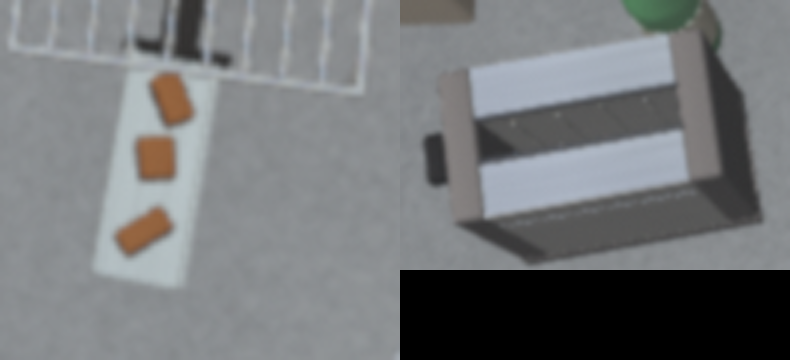

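The crop shows the pan's mouth corners at about (364,258) and (386,262), with all crusts on the pan. On the toaster, the right-end top corners are at (217,224) and (211,174), and the bottom front corner is at (231,238).

```bash
python3 - <<'E'
from h import *
f=lambda u,v:((u)/4+340-.4,v/4+190-.4)
g=lambda u,v:((u-400)/3+110-.3,v/3+165-.3)
for n,p,z in [("mouthL",f(95,272),6),("mouthR",f(184,288),6),("backL",f(130,68),9),("backR",f(217,80),9)]: print(n,atz("top",p,z)[:2].round(1))
for n,p,z in [("RNtop",g(720,178),172),("RFtop",g(703,28),172),("RNbot",g(762,220),0),("LNtop",g(460,222),172),("LFtop",g(443,72),172),("LNbot",g(533,263),0)]: print(n,atz("top",p,z)[:2].round(1))
E
```

```text
mouthL [ 514.9 -103.7]
mouthR [ 503.  -159.6]
backL [ 648.  -133.2]
backR [ 638.4 -189.2]
RNtop [570.8 235.9]
RFtop [687.2 250.5]
RNbot [576.8 235.7]
LNtop [543.2 423.9]
LFtop [658.  443.1]
LNbot [544.7 430.5]
```

```bash
R='{"xyz":[16.2,-35.7,-3],"twist":[0,0,0.0114]}'; python3 -m inch '[{"xyz":[16.2,-35.7,-3],"twist":[0,0,0.0114]},{"xyz":[16.2,-35.7,-3],"twist":[0,0,0.0114]},{"xyz":[16.2,-35.7,-3],"twist":[0,0,0.0114]},{"xyz":[16.2,-35.7,-3],"twist":[0,0,0.0114]},{"xyz":[16.2,-35.7,-3],"twist":[0,0,0.0114]},{"xyz":[16.2,-35.7,-3],"twist":[0,0,0.0114]},{"xyz":[16.2,-35.7,-3],"twist":[0,0,0.0114]},{"xyz":[16.2,-35.7,-3],"twist":[0,0,0.0114]},{"xyz":[16.2,-35.7,-3],"twist":[0,0,0.0114]},{"xyz":[16.2,-35.7,-3],"twist":[0,0,0.0114]},{"xyz":[16.2,-35.7,-3],"twist":[0,0,0.0114]},{"xyz":[16.2,-35.7,-3],"twist":[0,0,0.0114]},{"xyz":[16.2,-35.7,-3],"twist":[0,0,0.0114]},{"xyz":[16.2,-35.7,-3],"twist":[0,0,0.0114]},{"xyz":[16.2,-35.7,-3],"twist":[0,0,0.0114]},{"xyz":[16.2,-35.7,-3],"twist":[0,0,0.0114]},{"xyz":[16.2,-35.7,-3],"twist":[0,0,0.0114]},{"xyz":[16.2,-35.7,-3],"twist":[0,0,0.0114]},{"xyz":[16.2,-35.7,-3],"twist":[0,0,0.0114]},{"xyz":[16.2,-35.7,-3],"twist":[0,0,0.0114]}]' 0
python3 - <<'E'
from h import *
s=manip.observe();print(s["time"],s["eef_pos"].round(1),s["eef_rot"].round(3).tolist())
c=viewer.calibration("wrist");im=viewer.get_image("wrist")
print(c["mtx"],c["world_from_camera"].round(2).tolist())
h=np.array([-.977,.212,0]);l=np.array([-.212,-.977,0]);o=np.array([582,-147.5,0])
pts=[o+h*a+l*b+[0,0,z] for a,b,z in [(75,29,9),(75,-29,9),(-75,29,9),(-75,-29,9)]]
for p in proj("wrist",pts,c): cv2.circle(im,tuple(int(x) for x in p),3,(0,0,255),1)
cv2.imwrite("pics/w1.png",im)
E
```

```text
time: 2.97
eef_pos: [591.3, -150.3, 171.3]
eef_rot: [[-0.978, 0.21, 0.0], [0.21, 0.978, 0.0], [-0.0, 0.0, -1.0]]
ft_force: [-0.5, 0.6, 0.3]
finger_gap: 85.6
grip_force: 0.0
2.9667 [ 591.3 -150.3  171.3] [[-0.978, 0.21, 0.0], [0.21, 0.978, 0.0], [-0.0, 0.0, -1.0]]
[[371.64829954   0.         318.60241654]
 [  0.         371.64829954 241.80923742]
 [  0.           0.           1.        ]] [[0.21, 0.93, 0.29, 516.78], [0.98, -0.2, -0.06, -134.96], [-0.0, 0.3, -0.95, 314.57], [0.0, 0.0, 0.0, 1.0]]
```

View pics/w1.png

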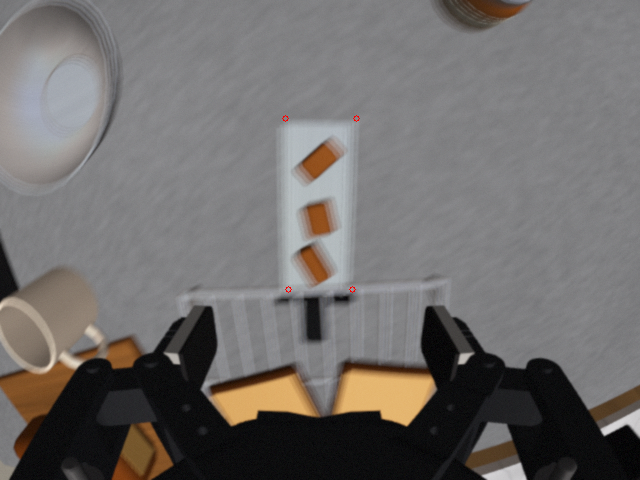

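The wrist view shows the predicted pan corners within about 3 px of the real ones, at (285,118), (356,118), (288,289) and (352,289). All three crusts sit on the pan and the rack front is clear of the grasp. I'm descending to grasp.

```bash
python3 -m inch '[{"xyz":[0,-1,-35]},{"xyz":[0,0,-35]},{"xyz":[0,0,-35]},{"xyz":[0,0,-35]},{"xyz":[0,0,-20]},{"xyz":[0,0,-10]},{"xyz":[0,0,-4]},{"xyz":[0,0,0]}]' 0 && python3 -m inch '[{"xyz":[0,0,0]},{"xyz":[0,0,0]},{"xyz":[0,0,0]},{"xyz":[0,0,0]},{"xyz":[0,0,0]},{"xyz":[0,0,0]}]' 1
```

```text
$[0]: bad value
```

```bash
python3 -m inch '[{"xyz":[0,-1,-35],"twist":[0,0,0]},{"xyz":[0,0,-35],"twist":[0,0,0]},{"xyz":[0,0,-35],"twist":[0,0,0]},{"xyz":[0,0,-35],"twist":[0,0,0]},{"xyz":[0,0,-20],"twist":[0,0,0]},{"xyz":[0,0,-10],"twist":[0,0,0]},{"xyz":[0,0,-4],"twist":[0,0,0]},{"xyz":[0,0,0],"twist":[0,0,0]}]' 0 && python3 -m inch '[{"xyz":[0,0,0],"twist":[0,0,0]},{"xyz":[0,0,0],"twist":[0,0,0]},{"xyz":[0,0,0],"twist":[0,0,0]},{"xyz":[0,0,0],"twist":[0,0,0]},{"xyz":[0,0,0],"twist":[0,0,0]},{"xyz":[0,0,0],"twist":[0,0,0]}]' 1
```

```text
time: 3.68
eef_pos: [590.7, -149.8, -2.7]
eef_rot: [[-0.977, 0.211, -0.0], [0.211, 0.977, -0.0], [0.0, -0.0, -1.0]]
ft_force: [1.0, -0.3, 0.8]
finger_gap: 85.0
grip_force: 0.0
time: 4.18
eef_pos: [592.1, -150.0, -0.2]
eef_rot: [[-0.977, 0.211, 0.004], [0.211, 0.977, -0.0], [-0.004, 0.001, -1.0]]
ft_force: [-1.4, 0.6, 6.7]
finger_gap: 55.3
grip_force: 62.6
```

```bash
python3 -m inch '[{"xyz":[0,0,3],"twist":[0,0,0]},{"xyz":[-5,1.1,1],"twist":[0,0,0]},{"xyz":[-10,2.2,0],"twist":[0,0,0]},{"xyz":[-14,3,0],"twist":[0,0,0]},{"xyz":[-14,3,0],"twist":[0,0,0]},{"xyz":[-14,3,0],"twist":[0,0,0]},{"xyz":[-14,3,0],"twist":[0,0,0]},{"xyz":[-10,2.2,0],"twist":[0,0,0]},{"xyz":[-7,1.5,0],"twist":[0,0,0]},{"xyz":[-4,1,0],"twist":[0,0,0]},{"xyz":[0,0,0],"twist":[0,0,0]},{"xyz":[0,0,0],"twist":[0,0,0]}]'
python3 - <<'E'
from h import *
im=viewer.get_image("wrist");cv2.imwrite("pics/w2.png",im)
viewer.get_image("top")
for n in ["tray_lip","tray_grip"]: print([(np.round(d["position"]),d["conf"]) for d in spotter.spot_in("top",n)])
m=mask("top","bowl").astype(np.uint8)
cs=max(cv2.findContours(m,0,2)[0],key=cv2.contourArea);(x,y),r=cv2.minEnclosingCircle(cs);print(x,y,r,atz("top",(x,y),55).round())
E
```

```text
time: 5.18
eef_pos: [499.1, -129.7, 1.6]
eef_rot: [[-0.977, 0.211, 0.001], [0.211, 0.977, -0.0], [-0.001, 0.0, -1.0]]
ft_force: [-0.5, -0.8, -0.2]
finger_gap: 56.0
grip_force: 63.7
[(array([125., 318.]), 0.62), (array([177., 217.]), 0.17)]
[(array([367., 237.]), 0.46)]
472.78155517578125 292.78155517578125 36.706729888916016 [ 414. -355.   55.]
```

View pics/w2.png

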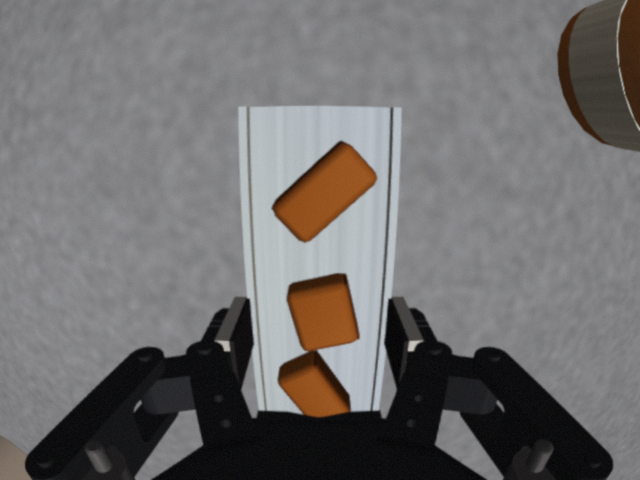

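The wrist view shows the tray squarely between the pads, rims at columns 245 and 395, with the three crusts still on it. Next I lift and carry it to the bowl.

```bash
python3 -m inch '[{"xyz":[0,0,5],"twist":[0,0,0]},{"xyz":[0,0,12],"twist":[0,0,0]},{"xyz":[0,0,18],"twist":[0,0,0]},{"xyz":[0,0,22],"twist":[0,0,0]},{"xyz":[0,0,22],"twist":[0,0,0]},{"xyz":[0,-5,22],"twist":[0,0,0]},{"xyz":[-1,-10,18],"twist":[0,0,-0.02]},{"xyz":[-1,-17,14],"twist":[0,0,-0.03]},{"xyz":[-2,-22,10],"twist":[0,0,-0.04]},{"xyz":[-2,-27,5],"twist":[0,0,-0.04]},{"xyz":[-2,-27,0],"twist":[0,0,-0.04]},{"xyz":[-2,-27,0],"twist":[0,0,-0.04]},{"xyz":[-2,-27,0],"twist":[0,0,-0.04]},{"xyz":[-2,-27,0],"twist":[0,0,-0.04]},{"xyz":[-2,-27,0],"twist":[0,0,-0.04]},{"xyz":[-2,-24,0],"twist":[0,0,-0.03]},{"xyz":[-2,-18,0],"twist":[0,0,-0.02]},{"xyz":[-1,-11,0],"twist":[0,0,-0.02]},{"xyz":[0,-5,0],"twist":[0,0,0]},{"xyz":[0,0,0],"twist":[0,0,0]}]'
python3 - <<'E'
from h import *
im=viewer.get_image("side");
w=viewer.get_image("wrist")
cv2.imwrite("pics/s3.png",np.hstack([cv2.resize(w,(400,300)),im[150:450,230:630]]))
E
```

```text
time: 7.1
eef_pos: [477.3, -404.5, 149.7]
eef_rot: [[-0.818, 0.576, -0.0], [0.576, 0.818, -0.0], [-0.0, -0.0, -1.0]]
ft_force: [-0.8, 1.0, -2.4]
finger_gap: 55.6
grip_force: 63.9
```

View pics/s3.png

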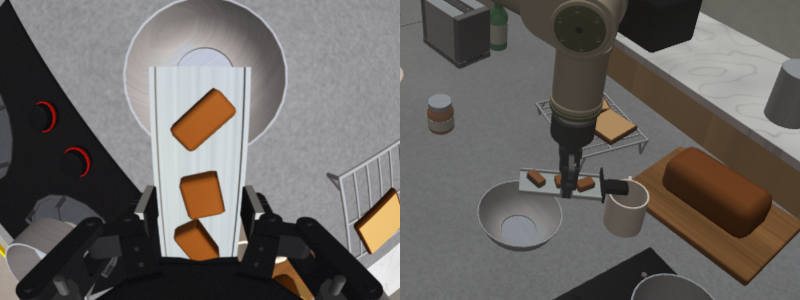

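The tray is level and its mouth is over the bowl, with all crusts aboard. Tipping now.

```bash
python3 -m inch '[{"xyz":[0,0,0],"twist":[-0.046,-0.065,0]},{"xyz":[0,0,0],"twist":[-0.046,-0.065,0]},{"xyz":[0,0,0],"twist":[-0.046,-0.065,0]},{"xyz":[0,0,0],"twist":[-0.046,-0.065,0]},{"xyz":[0,0,0],"twist":[-0.046,-0.065,0]},{"xyz":[0,0,0],"twist":[-0.046,-0.065,0]},{"xyz":[0,0,0],"twist":[-0.046,-0.065,0]},{"xyz":[0,0,0],"twist":[-0.046,-0.065,0]},{"xyz":[0,0,0],"twist":[-0.046,-0.065,0]},{"xyz":[0,0,0],"twist":[-0.046,-0.065,0]},{"xyz":[0,0,0],"twist":[-0.046,-0.065,0]},{"xyz":[0,0,0],"twist":[-0.046,-0.065,0]},{"xyz":[0,0,0],"twist":[-0.046,-0.065,0]},{"xyz":[0,0,0],"twist":[0,0,0]},{"xyz":[0,0,0],"twist":[0,0,0]},{"xyz":[0,0,0],"twist":[0,0,0]},{"xyz":[0,0,0],"twist":[0,0,0]},{"xyz":[0,0,0],"twist":[0,0,0]}]'
python3 - <<'E'
from h import *
im=viewer.get_image("side");
w=viewer.get_image("wrist")
cv2.imwrite("pics/s4.png",np.hstack([cv2.resize(w,(400,300)),im[150:450,230:630]]))
print(manip.observe()["q"].round(2))
E
```

```text
time: 8.7
eef_pos: [496.5, -391.3, 161.8]
eef_rot: [[-0.554, 0.557, 0.619], [0.395, 0.83, -0.393], [-0.733, 0.027, -0.68]]
ft_force: [0.2, -0.7, -0.8]
finger_gap: 55.6
grip_force: 64.1
[ 0.34  0.03  0.32  2.25 -1.12  0.09  2.71]
```

View pics/s4.png

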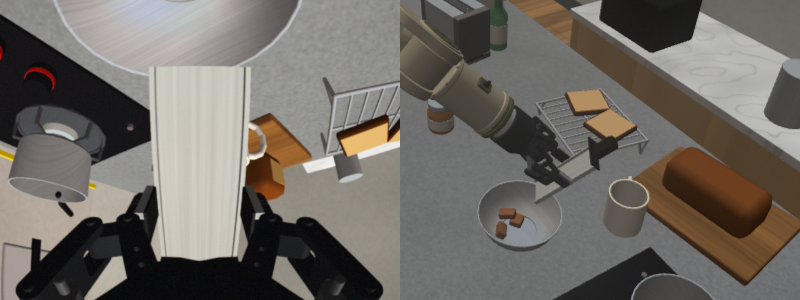

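The side view shows all three crusts in the bowl at about (505,220) in the crop, and the wrist view shows a bare tray. Next I level the tray, and I'll refine the toaster pose from the saved unobstructed images.

```bash
python3 -m inch '[{"xyz":[0,0,5],"twist":[0.046,0.065,0]},{"xyz":[0,0,5],"twist":[0.046,0.065,0]},{"xyz":[0,0,5],"twist":[0.046,0.065,0]},{"xyz":[0,0,5],"twist":[0.046,0.065,0]},{"xyz":[0,0,0],"twist":[0.046,0.065,0]},{"xyz":[0,0,0],"twist":[0.046,0.065,0]},{"xyz":[0,0,0],"twist":[0.046,0.065,0]},{"xyz":[0,0,0],"twist":[0.046,0.065,0]},{"xyz":[0,0,0],"twist":[0.046,0.065,0]},{"xyz":[0,0,0],"twist":[0.046,0.065,0]},{"xyz":[0,0,0],"twist":[0,0,0]},{"xyz":[0,0,0],"twist":[0,0,0]}]'
python3 - <<'E'
from h import *
s=cv2.imread("pics/side0.png");t=cv2.imread("pics/top0.png")
yaw=np.radians(98);hx=np.array([np.cos(yaw),np.sin(yaw),0]);hy=np.array([-hx[1],hx[0],0]);o=np.array([630,243,0.])
a=cv2.resize(s[135:220,245:325],None,fx=7,fy=7,interpolation=cv2.INTER_CUBIC)
pts=[o+hy*b+[0,0,z] for b,z in [(59,0),(-59,0),(59,172),(-59,172),(31.5,12),(-31.5,12),(31.5,26),(-31.5,26)]]
for p in proj("side",pts):
    cv2.circle(a,tuple(int(round(v)) for v in ((p-[245,135]+.5)*7)),2,(0,0,255),-1)
cv2.imwrite("pics/slot.png",a);print(proj("side",pts).round(1).tolist())
R=manip.observe()["eef_rot"]; from scipy.spatial.transform import Rotation as Ro
T=np.array([[-.818,.576,0],[.576,.818,0],[0,0,-1]]).T
print((Ro.from_matrix(np.array([[-.139,.990,0],[.990,.139,0],[0,0,-1]]).T)*Ro.from_matrix(R).inv()).as_rotvec())
E
```

```text
time: 9.8
eef_pos: [509.7, -382.4, 174.5]
eef_rot: [[-0.799, 0.563, 0.212], [0.566, 0.823, -0.055], [-0.205, 0.076, -0.976]]
ft_force: [-0.2, 0.6, -1.6]
finger_gap: 55.5
grip_force: 64.1
[[288.5, 221.4], [319.7, 208.6], [286.7, 170.5], [320.1, 158.8], [295.9, 215.0], [312.6, 208.2], [295.8, 211.1], [312.6, 204.3]]
[ 0.14004791  0.17899499 -0.81987033]
```

View pics/slot.png

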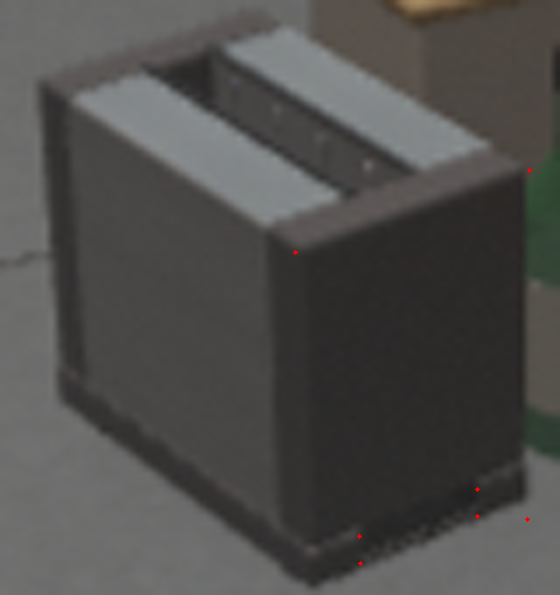

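The crop shows the toaster's end face within about 1 px laterally of my model and 1–3 px deeper in +y. The slot sits in the dark band at the foot, about (360–477, 500–550). I'll carry the tray to a point in front of the slot.

```bash
python3 -m inch '[{"xyz":[7.6,15,0],"twist":[0.035,0.045,0]},{"xyz":[7.6,28,0],"twist":[0.035,0.045,0]},{"xyz":[7.6,30,0],"twist":[0.035,0.045,0]},{"xyz":[7.6,30,0],"twist":[0.035,0.045,0]},{"xyz":[7.6,30,0],"twist":[0,0,-0.0585]},{"xyz":[7.6,30,0],"twist":[0,0,-0.0585]},{"xyz":[7.6,30,0],"twist":[0,0,-0.0585]},{"xyz":[7.6,30,0],"twist":[0,0,-0.0585]},{"xyz":[7.6,30,0],"twist":[0,0,-0.0585]},{"xyz":[7.6,30,0],"twist":[0,0,-0.0585]},{"xyz":[7.6,30,0],"twist":[0,0,-0.0585]},{"xyz":[7.6,30,0],"twist":[0,0,-0.0585]},{"xyz":[7.6,30,0],"twist":[0,0,-0.0585]},{"xyz":[7.6,30,-10],"twist":[0,0,-0.0585]},{"xyz":[7.6,30,-10],"twist":[0,0,-0.0585]},{"xyz":[7.6,28,-15],"twist":[0,0,-0.0585]},{"xyz":[7.6,25,-15],"twist":[0,0,-0.0585]},{"xyz":[6,20,-15],"twist":[0,0,-0.0585]},{"xyz":[0,0,-5],"twist":[0,0,0]},{"xyz":[0,0,0],"twist":[0,0,0]}]'
python3 - <<'E'
from h import *
s=manip.observe();R=s["eef_rot"]
from scipy.spatial.transform import Rotation as Ro
print((Ro.from_matrix(np.array([[-.139,.990,0],[.990,.139,0],[0,0,-1]]).T)*Ro.from_matrix(R).inv()).as_rotvec())
c=viewer.calibration("wrist");im=viewer.get_image("wrist");cv2.imwrite("pics/raw5.png",im)
yaw=np.radians(98);hx=np.array([np.cos(yaw),np.sin(yaw),0]);hy=np.array([-hx[1],hx[0],0]);o=np.array([630,243,0.])
P=proj("wrist",[o+hy*b+[0,0,z] for b,z in [(59,0),(-59,0),(31.5,12),(-31.5,12),(59,172),(-59,172)]],c)
print(P.round(1).tolist())
for p in P: cv2.circle(im,tuple(int(round(v)) for v in p),3,(0,0,255),1)
p=s["eef_pos"];x,y=R[:,0],R[:,1]
for q in proj("wrist",[p+x*85+y*29,p+x*85-y*29],c): cv2.circle(im,tuple(int(round(v)) for v in q),3,(0,255,0),1);print(q)
cv2.imwrite("pics/w5.png",im)
E
```

```text
time: 11.47
eef_pos: [642.3, 126.1, 102.9]
eef_rot: [[-0.137, 0.987, 0.085], [0.99, 0.135, 0.033], [0.021, 0.088, -0.996]]
ft_force: [-0.8, -1.1, -1.2]
finger_gap: 55.5
grip_force: 64.1
[-0.03341915  0.08478037  0.00277502]
[[220.0, 72.8], [396.9, 73.6], [260.4, 67.5], [360.8, 68.2], [98.1, -38.6], [576.4, -7.2]]
[393.52664333 106.62421321]
[242.0221241  106.51485777]
```

View pics/w5.png

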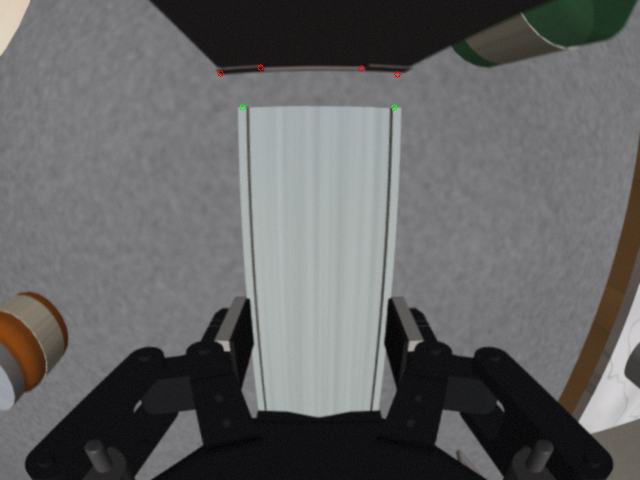

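The wrist view shows the toaster foot as a dark edge at rows 65–72. The slot's lit floor runs from about column 262 to 367, slightly right of my prediction (260–361). The tray mouth is at columns 239–401. I'll measure the slot ends numerically.

```bash
python3 - <<'E'
import cv2,numpy as np
g=cv2.cvtColor(cv2.imread("pics/raw5.png"),6)
print("     "," ".join(f"{c:3d}" for c in list(range(212,230,2))+list(range(252,274,2))+list(range(310,316,3))+list(range(354,376,2))+list(range(396,418,2))))
for r in range(60,80):
    print(r,"  "," ".join(f"{g[r,c]:3d}" for c in list(range(212,230,2))+list(range(252,274,2))+list(range(310,316,3))+list(range(354,376,2))+list(range(396,418,2))))
E
```

```text
212 214 216 218 220 222 224 226 228 252 254 256 258 260 262 264 266 268 270 272 310 313 354 356 358 360 362 364 366 368 370 372 374 396 398 400 402 404 406 408 410 412 414 416
60     34  23  23  24  23  24  24  19  24  24  20  26  26  22  20  27  24  25  25  23  26  25  23  25  24  26  25  25  23  25  23  24  25  18  24  22  19  26  22  23  25  24  27  27
61     57  28  23  22  24  21  25  23  21  19  24  26  24  22  21  27  19  21  26  26  24  23  20  25  24  25  23  22  23  25  22  25  19  23  23  18  22  23  22  24  25  25  25  26
62     81  35  27  23  23  20  24  24  21  23  23  22  22  24  23  23  22  21  24  24  25  23  24  24  23  25  23  21  22  23  24  25  23  23  21  24  23  23  24  25  27  26  30  50
63    102  53  26  23  25  26  20  21  23  24  25  27  25  28  26  23  21  22  24  24  21  22  22  22  22  21  22  22  24  31  36  36  32  24  27  23  23  22  23  21  23  31  49  73
64    114  80  37  25  24  21  21  24  25  32  34  37  41  41  32  21  21  19  20  23  24  28  25  19  24  24  23  22  25  33  55  56  52  31  32  24  25  27  23  26  31  47  76  95
65    119 102 
[... 2015 characters left out ...]
20 122 115 114 125 130 125 122 122 121 119 118 119 117 116 119 115 117 118 119 118 117 116 115 113 114 115 115 121 117 117 118 120 123 120 120 116 115 113
77    125 126 126 125 126 124 124 121 117 125 123 124 122 119 120 121 121 120 118 118 120 116 118 118 120 118 117 117 114 114 113 112 112 119 120 119 118 118 119 119 118 115 117 113
78    127 124 125 124 124 124 123 122 119 122 122 122 123 120 117 121 117 121 120 118 120 117 119 121 119 115 117 116 113 114 112 112 116 119 119 116 115 117 118 117 115 117 114 115
79    125 126 123 124 122 123 124 121 117 118 122 123 121 119 120 119 122 118 119 117 117 118 120 119 118 118 118 117 115 113 114 114 114 118 116 116 114 117 120 119 119 114 117 112
```

```bash
python3 - <<'E'
from h import *
c=viewer.calibration("wrist")
A=atz("wrist",(263.3,70.3),12,c);B=atz("wrist",(364.7,69.8),12,c)
print(A,B,(A+B)/2,np.linalg.norm(A-B),np.degrees(np.arctan2(*(B-A)[[1,0]]))+90)
A=atz("wrist",(220,73),0,c);B=atz("wrist",(405,72.5),0,c)
print(A,B,(A+B)/2,np.linalg.norm(A-B),np.degrees(np.arctan2(*(B-A)[[1,0]]))+90)
A=atz("wrist",(246,72.7),0,c);B=atz("wrist",(385,71.5),0,c)
print(A,B,(A+B)/2,np.linalg.norm(A-B),np.degrees(np.arctan2(*(B-A)[[1,0]]))+90)
E
```

```text
[602.01434555 235.19665856  12.        ] [665.35930372 244.93547556  12.        ] [633.68682464 240.06606706  12.        ] 64.08922127090462 98.74036477663417
[572.59016558 232.9065943    0.        ] [695.75831646 251.37688185   0.        ] [634.17424102 242.14173808   0.        ] 124.5453528325488 98.52852039473254
[589.91343275 234.50654255   0.        ] [6.81636274e+02 2.49064552e+02 2.84217094e-14] [6.35774854e+02 2.41785547e+02 1.42108547e-14] 92.87096072342388 99.01860862978701
```

```bash
python3 -m inch '[{"xyz":[2,0,-10],"twist":[-0.011,0.028,0.004]},{"xyz":[2,0,-18],"twist":[-0.011,0.028,0.004]},{"xyz":[2,0,-20],"twist":[-0.011,0.029,0.004]},{"xyz":[1.4,0,-20],"twist":[0,0,0]},{"xyz":[0,0,-18],"twist":[0,0,0]},{"xyz":[0,0,-10],"twist":[0,0,0]},{"xyz":[0,0,-4],"twist":[0,0,0]},{"xyz":[0,0,-2],"twist":[0,0,0]},{"xyz":[0,0,0],"twist":[0,0,0]}]'
```

```text
time: 12.27
eef_pos: [652.2, 123.6, 4.3]
eef_rot: [[-0.144, 0.99, 0.003], [0.99, 0.144, 0.001], [0.001, 0.003, -1.0]]
ft_force: [0.1, -0.3, -1.4]
finger_gap: 55.3
grip_force: 64.1
```

```bash
python3 -m inch '[{"xyz":[-2,2,-3],"twist":[0,0,0]},{"xyz":[0,0,-1],"twist":[0,0,0]},{"xyz":[0,0,0],"twist":[0,0,0]},{"xyz":[0,0,0],"twist":[0,0,0]}]' && python3 -m inch '[{"xyz":[0,0,0],"twist":[0,0,0]},{"xyz":[0,0,0],"twist":[0,0,0]},{"xyz":[0,0,0],"twist":[0,0,0]},{"xyz":[0,0,0],"twist":[0,0,0]},{"xyz":[0,0,10],"twist":[0,0,0]},{"xyz":[0,0,30],"twist":[0,0,0]},{"xyz":[2.5,-18,30],"twist":[0,0,0]},{"xyz":[2.5,-20,30],"twist":[0,0,0]},{"xyz":[2,-14,5],"twist":[0,0,0]},{"xyz":[0,0,0],"twist":[0,0,0]},{"xyz":[0,0,0],"twist":[0,0,0]},{"xyz":[0,0,0],"twist":[0,0,0]}]' 0
python3 - <<'E'
from h import *
s=manip.observe();print(s["eef_rot"].round(3).tolist(),np.abs(s["joint_velocities"]).max())
im=viewer.get_image("wrist");cv2.imwrite("pics/raw6.png",im)
c=viewer.calibration("wrist");np.savez("c6.npz",m=c["mtx"],w=c["world_from_camera"])
for n in ["tray","tray_grip","tray_mouth"]:
    for m in spotter.masks_of("wrist",n)[:1]:
        r=cv2.minAreaRect(np.argwhere(m["mask"])[:,::-1].astype(np.float32).copy());print(n,m["conf"],cv2.boxPoints(r).round(1).tolist())
cv2.imwrite("pics/w6.png",cv2.resize(im,None,fx=1.25,fy=1.25,interpolation=cv2.INTER_CUBIC))
E
```

```text
time: 12.6
eef_pos: [650.0, 126.7, -0.1]
eef_rot: [[-0.145, 0.989, 0.002], [0.989, 0.145, 0.002], [0.001, 0.003, -1.0]]
ft_force: [-0.3, 1.7, 0.6]
finger_gap: 55.5
grip_force: 64.4
time: 13.6
eef_pos: [656.0, 75.3, 103.4]
eef_rot: [[-0.145, 0.989, 0.0], [0.989, 0.145, 0.002], [0.002, 0.0, -1.0]]
ft_force: [0.4, 0.3, 0.4]
finger_gap: 85.3
grip_force: 0.0
[[-0.145, 0.989, 0.0], [0.989, 0.145, 0.002], [0.002, 0.0, -1.0]] 0.015003351764606179
tray 0.93 [[268.0, 38.0], [373.0, 38.0], [373.0, 329.0], [268.0, 329.0]]
tray_grip 0.55 [[268.0, 38.0], [373.0, 38.0], [373.0, 329.0], [268.0, 329.0]]
tray_mouth 0.88 [[269.0, 38.0], [374.0, 38.0], [374.0, 329.0], [269.0, 329.0]]
```

View pics/w6.png

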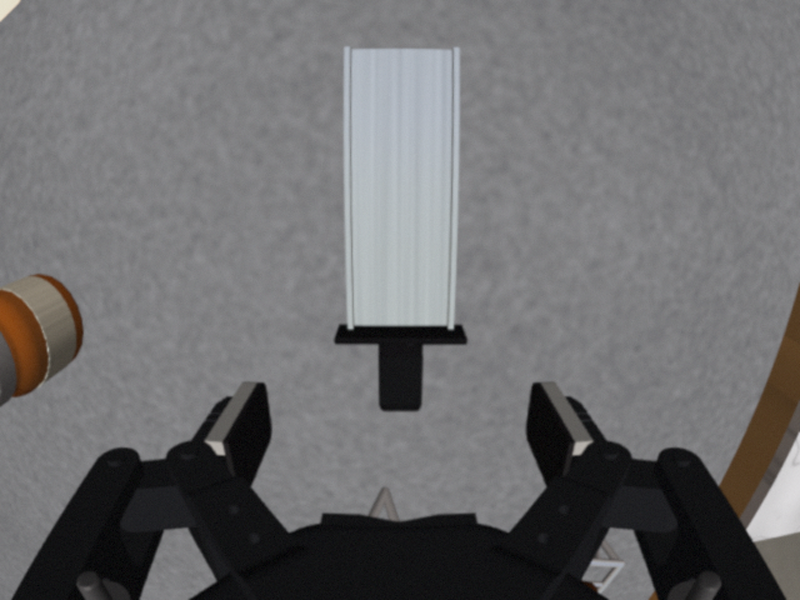

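The tray lies flat ahead of the toaster. The mouth is at (402,47), the end plate at row 334 and the grip at (400,375) in the 1.25× picture. Everything lines up with the tool axis.

```bash
python3 - <<'E'
from h import *
k=np.load("c6.npz");c={"mtx":k["m"],"world_from_camera":k["w"]}
f=lambda u,v,z:atz("wrist",((u+.5)/1.25-.5,(v+.5)/1.25-.5),z,c)
mL,mR=f(344,47,9),f(461,47,9);bL,bR=f(347,328,9),f(456,328,9);g=f(400.3,410,14);gl,gr=f(378.5,380,16),f(422,380,16);pl,pr=f(335,337,20),f(466,337,20)
m=(mL+mR)/2;b=(bL+bR)/2;d=m-b
print("mouth",m.round(1),np.linalg.norm(mL-mR),"lip",b.round(1),np.linalg.norm(bL-bR),"len",np.linalg.norm(d),"yaw",np.degrees(np.arctan2(d[1],d[0])))
print("tail",g.round(1),"gripw",np.linalg.norm(gl-gr),((gl+gr)/2).round(1),"plate",((pl+pr)/2).round(1),np.linalg.norm(pl-pr))
E
```

```text
mouth [638.1 210.7   9. ] 58.91994855469927 lip [659.8  62.8   9. ] 59.74064772330897 len 149.4492790761167 yaw 98.32438736109448
tail [666.3  14.6  14. ] gripw 24.111186756499098 [663.2  34.9  16. ] plate [659.3  61.8  20. ] 69.10301491983135
```

```bash
python3 -m inch '[{"xyz":[1,-6,-6],"twist":[0.0495,0.0073,0]},{"xyz":[1,-6,-6],"twist":[0.0495,0.0073,0]},{"xyz":[1,-6,-6],"twist":[0.0495,0.0073,0]},{"xyz":[1,-6,-6],"twist":[0.0495,0.0073,0]},{"xyz":[1,-6,-6],"twist":[0.0495,0.0073,0]},{"xyz":[1,-6,-6],"twist":[0.0495,0.0073,0]},{"xyz":[0.6,-5,-6],"twist":[0.0495,0.0073,0]},{"xyz":[0,0,-20],"twist":[0,0,0]},{"xyz":[0,0,-18],"twist":[0,0,0]},{"xyz":[0,0,-10],"twist":[0,0,0]},{"xyz":[0,0,-4],"twist":[0,0,0]},{"xyz":[0,0,0],"twist":[0,0,0]},{"xyz":[0,0,0],"twist":[0,0,0]}]'
```

```text
time: 14.88
eef_pos: [663.6, 33.8, 10.8]
eef_rot: [[-0.137, 0.989, -0.048], [0.929, 0.145, 0.341], [0.344, 0.002, -0.939]]
ft_force: [-0.3, 0.5, 0.0]
finger_gap: 85.5
grip_force: 0.0
```

```bash
python3 -m inch '[{"xyz":[-0.8,0,-3],"twist":[0,0,0]},{"xyz":[0,0,-2.5],"twist":[0,0,0]},{"xyz":[0,0,0],"twist":[0,0,0]}]' && python3 -m inch '[{"xyz":[0,0,0],"twist":[0,0,0]},{"xyz":[0,0,0],"twist":[0,0,0]},{"xyz":[0,0,0],"twist":[0,0,0]},{"xyz":[0,0,0],"twist":[0,0,0]},{"xyz":[0,0,0],"twist":[0,0,0]},{"xyz":[0,0,0],"twist":[0,0,0]},{"xyz":[0,0,0],"twist":[0,0,0]},{"xyz":[0,0,0],"twist":[0,0,0]}]' 1
```

```text
time: 15.13
eef_pos: [662.5, 33.3, 4.9]
eef_rot: [[-0.136, 0.99, -0.048], [0.929, 0.144, 0.341], [0.344, 0.001, -0.939]]
ft_force: [-0.4, 0.2, -0.4]
finger_gap: 85.8
grip_force: 0.0
time: 15.8
eef_pos: [662.8, 32.9, 5.1]
eef_rot: [[-0.136, 0.99, -0.048], [0.929, 0.144, 0.34], [0.344, 0.002, -0.939]]
ft_force: [-0.2, -0.8, 4.0]
finger_gap: 22.7
grip_force: 59.6
```

```bash
cat > mm.py <<'E'
from h import *
s=manip.observe();c=viewer.calibration("wrist");im=viewer.get_image("wrist")
g=cv2.cvtColor(im,6).astype(float)
m=mask("wrist","tray").astype(np.uint8);ys,xs=np.nonzero(m);cx=int(np.median(xs))
col=g[:,cx-15:cx+16].mean(1);r0=ys.min();seg=np.diff(col[max(0,r0-12):r0+13]);print("mask top",r0,"edge row",max(0,r0-12)+np.argmax(np.abs(seg))+.5,"cols",xs[ys<r0+4].min(),xs[ys<r0+4].max())
R=s["eef_rot"];p=s["eef_pos"];h=np.array([R[0,0],R[1,0],0]);h/=np.linalg.norm(h)
off=float(__import__("sys").argv[1])   # underside z minus tcp z
for sag in (-2,0,2):
    for b in (29,-29):
        l=np.array([h[1],-h[0],0])*b
        print(sag,proj("wrist",[p+h*179+l+[0,0,off+9+sag],p+h*179+l*0+[0,0,off+3+sag]],c).round(1).tolist())
E
python3 mm.py -5.1; python3 -m inch '[{"xyz":[0,0,3],"twist":[0,0,0]},{"xyz":[0,0,5],"twist":[0,0,0]},{"xyz":[0,0,5],"twist":[0,0,0]},{"xyz":[0,0,1.5],"twist":[0,0,0]},{"xyz":[0,0,0],"twist":[0,0,0]},{"xyz":[0,0,0],"twist":[0,0,0]},{"xyz":[0,0,0],"twist":[0,0,0]}]'; python3 mm.py -5.1
```

```text
mask top 0 edge row 3.5 cols 264 377
-2 [[370.7, -28.8], [318.2, -23.6]]
-2 [[265.7, -28.9], [318.2, -23.6]]
0 [[371.2, -31.1], [318.2, -25.8]]
0 [[265.2, -31.2], [318.2, -25.8]]
2 [[371.6, -33.4], [318.2, -28.1]]
2 [[264.8, -33.5], [318.2, -28.1]]
time: 16.48
eef_pos: [662.3, 33.3, 19.0]
eef_rot: [[-0.136, 0.99, -0.049], [0.929, 0.144, 0.341], [0.344, 0.001, -0.939]]
ft_force: [-1.1, -0.4, -2.2]
finger_gap: 22.3
grip_force: 59.1
mask top 0 edge row 3.5 cols 266 376
-2 [[370.8, -28.7], [318.3, -23.5]]
-2 [[265.8, -28.8], [318.3, -23.5]]
0 [[371.2, -31.0], [318.3, -25.8]]
0 [[265.4, -31.1], [318.3, -25.8]]
2 [[371.6, -33.4], [318.3, -28.1]]
2 [[264.9, -33.5], [318.3, -28.1]]
```

```bash
python3 -m inch '[{"xyz":[-0.2,5,0],"twist":[0,0,0]},{"xyz":[-1.0,8,0],"twist":[0,0,0]},{"xyz":[-1.2,8,0],"twist":[0,0,0]},{"xyz":[-0.6,4,0],"twist":[0,0,0]},{"xyz":[-0.6,4,0],"twist":[0,0,0]},{"xyz":[-0.6,4,0],"twist":[0,0,0]},{"xyz":[-0.6,4,0],"twist":[0,0,0]},{"xyz":[0,0,0],"twist":[0,0,0]}]'; python3 - <<'E'
from h import *
im=viewer.get_image("side");k=cv2.resize(im[135:260,245:345],None,fx=1,fy=1);cv2.imwrite("pics/side7.png",im)
m=mask("side","tray");ys,xs=np.nonzero(m);print(xs.min(),xs.max(),ys.min(),ys.max())
E
```

```text
time: 17.25
eef_pos: [657.5, 71.6, 19.3]
eef_rot: [[-0.137, 0.989, -0.049], [0.929, 0.145, 0.341], [0.345, 0.001, -0.939]]
ft_force: [0.7, 1.3, -1.2]
finger_gap: 22.5
grip_force: 59.1
298 348 205 239
```

```bash
python3 -m inch '[{"xyz":[-0.9,6,0],"twist":[0,0,0]},{"xyz":[-0.9,6,0],"twist":[0,0,0]},{"xyz":[-0.9,6,0],"twist":[0,0,0]},{"xyz":[-0.9,6,0],"twist":[0,0,0]},{"xyz":[0,0,0],"twist":[0,0,0]}]'
```

```text
time: 17.77
eef_pos: [653.6, 97.0, 19.3]
eef_rot: [[-0.138, 0.989, -0.05], [0.928, 0.147, 0.342], [0.346, 0.001, -0.938]]
ft_force: [-0.4, -0.3, -1.6]
finger_gap: 22.3
grip_force: 59.1
```

```bash
python3 -m inch '[{"xyz":[-1.2,8,0],"twist":[0,0,0]},{"xyz":[-1.2,8,0],"twist":[0,0,0]},{"xyz":[-1.2,8,0],"twist":[0,0,0]},{"xyz":[-1.2,8,0],"twist":[0,0,0]},{"xyz":[-1.2,8,0],"twist":[0,0,0]},{"xyz":[0,0,0],"twist":[0,0,0]}]' && python3 -m inch '[{"xyz":[-1.2,8,0],"twist":[0,0,0]},{"xyz":[-1.2,8,0],"twist":[0,0,0]},{"xyz":[-1.2,8,0],"twist":[0,0,0]},{"xyz":[-1.2,8,0],"twist":[0,0,0]},{"xyz":[-1.2,8,0],"twist":[0,0,0]},{"xyz":[0,0,0],"twist":[0,0,0]}]'
```

```text
time: 18.27
eef_pos: [647.4, 137.6, 19.4]
eef_rot: [[-0.138, 0.989, -0.05], [0.928, 0.147, 0.342], [0.346, 0.001, -0.938]]
ft_force: [0.3, 0.1, -1.0]
finger_gap: 22.2
grip_force: 59.0
time: 18.77
eef_pos: [641.4, 177.5, 19.4]
eef_rot: [[-0.138, 0.989, -0.05], [0.928, 0.147, 0.342], [0.346, 0.001, -0.938]]
ft_force: [0.5, 1.1, -0.8]
finger_gap: 22.3
grip_force: 59.0
```

```bash
python3 -m inch '[{"xyz":[-0.9,6,-1],"twist":[0,0,0]},{"xyz":[-0.9,6,-0.8],"twist":[0,0,0]},{"xyz":[-0.9,6,0],"twist":[0,0,0]},{"xyz":[-0.9,6,0],"twist":[0,0,0]},{"xyz":[-0.4,3,0],"twist":[0,0,0]},{"xyz":[0,0,0],"twist":[0,0,0]}]' && python3 -m inch '[{"xyz":[-0.4,3,0],"twist":[0,0,0]},{"xyz":[-0.4,3,0],"twist":[0,0,0]},{"xyz":[0,0,0],"twist":[0,0,0]}]'
```

```text
time: 19.27
eef_pos: [637.7, 202.9, 17.5]
eef_rot: [[-0.137, 0.989, -0.049], [0.929, 0.145, 0.341], [0.345, 0.001, -0.939]]
ft_force: [-0.4, 0.6, -1.6]
finger_gap: 22.1
grip_force: 59.1
time: 19.52
eef_pos: [637.0, 207.7, 17.4]
eef_rot: [[-0.136, 0.99, -0.049], [0.929, 0.144, 0.341], [0.344, 0.001, -0.939]]
ft_force: [-1.0, 0.0, -0.3]
finger_gap: 22.0
grip_force: 59.1
```

```bash
python3 -m inch '[{"xyz":[-0.3,2,0],"twist":[0,0,0]},{"xyz":[-0.3,2,0],"twist":[0,0,0]},{"xyz":[0,0,0],"twist":[0,0,0]},{"xyz":[0,0,0],"twist":[0,0,0]}]' && python3 -m inch '[{"xyz":[-0.3,2,0],"twist":[0,0,0]},{"xyz":[-0.3,2,0],"twist":[0,0,0]},{"xyz":[0,0,0],"twist":[0,0,0]},{"xyz":[0,0,0],"twist":[0,0,0]}]'
```

```text
time: 19.85
eef_pos: [636.6, 211.6, 17.5]
eef_rot: [[-0.136, 0.99, -0.049], [0.929, 0.144, 0.341], [0.344, 0.001, -0.939]]
ft_force: [-1.9, -0.0, -1.2]
finger_gap: 22.0
grip_force: 59.1
time: 20.18
eef_pos: [636.4, 213.5, 17.3]
eef_rot: [[-0.135, 0.99, -0.048], [0.93, 0.143, 0.339], [0.342, 0.001, -0.94]]
ft_force: [-0.8, -4.2, -0.4]
finger_gap: 22.3
grip_force: 59.3
```

```bash
python3 -m inch '[{"xyz":[-0.3,2,0],"twist":[0,0,0]},{"xyz":[-0.3,2,0],"twist":[0,0,0]},{"xyz":[0,0,0],"twist":[0,0,0]},{"xyz":[0,0,0],"twist":[0,0,0]}]' && python3 -m inch '[{"xyz":[-0.3,2,0],"twist":[0,0,0]},{"xyz":[0,0,0],"twist":[0,0,0]},{"xyz":[0,0,0],"twist":[0,0,0]}]'
```

```text
time: 20.52
eef_pos: [636.4, 213.7, 17.1]
eef_rot: [[-0.132, 0.99, -0.047], [0.932, 0.14, 0.336], [0.339, 0.001, -0.941]]
ft_force: [-2.8, -13.3, 3.0]
finger_gap: 22.1
grip_force: 60.1
time: 20.77
eef_pos: [636.5, 213.9, 17.1]
eef_rot: [[-0.131, 0.99, -0.046], [0.932, 0.139, 0.334], [0.337, 0.001, -0.941]]
ft_force: [-4.0, -17.5, 5.2]
finger_gap: 22.1
grip_force: 60.5
```

```bash
python3 -m inch '[{"xyz":[0.5,-3,0],"twist":[0,0,0]},{"xyz":[0,0,0],"twist":[0,0,0]}]' && python3 -m inch '[{"xyz":[0,0,0],"twist":[0,0,0]},{"xyz":[0,0,0],"twist":[0,0,0]},{"xyz":[0,0,0],"twist":[0,0,0]},{"xyz":[0,0,0],"twist":[0,0,0]},{"xyz":[0,0,0],"twist":[0,0,0]},{"xyz":[0.5,-4,10],"twist":[0,0,0]},{"xyz":[1,-8,20],"twist":[0,0,0]},{"xyz":[1.5,-11,30],"twist":[0,0,0]},{"xyz":[1.5,-13,30],"twist":[0,0,0]},{"xyz":[2,-15,30],"twist":[0,0,0]},{"xyz":[2,-18,20],"twist":[0,0,0]},{"xyz":[2,-18,10],"twist":[0,0,0]},{"xyz":[0,0,0],"twist":[0,0,0]},{"xyz":[0,0,0],"twist":[0,0,0]}]' 0
python3 - <<'E'
from h import *
c=viewer.calibration("wrist");im=viewer.get_image("wrist");cv2.imwrite("pics/end.png",im)
m=mask("wrist","tray_grip")
if m is not None:
    ys,xs=np.nonzero(m);print(xs.min(),xs.max(),ys.min(),ys.max(),atz("wrist",((xs.min()+xs.max())/2,ys.max()),26,c),atz("wrist",((xs.min()+xs.max())/2,ys.min()),34,c))
viewer.get_image("side");viewer.get_image("top")
for n in ["crust0"]: print([(d["position"],d["conf"]) for d in spotter.spot_in("side",n)])
for n in ["jar","mug","plate","oil","bowl","spatula","tray_grip"]: print(n,[(np.round(d["position"]).tolist(),round(d["conf"],2)) for d in spotter.spot_in("top",n)][:2])
g=cv2.cvtColor(im,6);cx=320
print(g[0:200:2,310:330].mean(1).round().astype(int).tolist())
E
```

```text
time: 20.93
eef_pos: [636.5, 213.7, 17.1]
eef_rot: [[-0.133, 0.99, -0.047], [0.931, 0.141, 0.337], [0.34, 0.001, -0.94]]
ft_force: [-3.2, -10.7, 2.0]
finger_gap: 22.3
grip_force: 59.9
time: 22.1
eef_pos: [647.0, 129.3, 169.0]
eef_rot: [[-0.134, 0.99, -0.045], [0.93, 0.141, 0.34], [0.343, 0.003, -0.939]]
ft_force: [-1.1, 0.5, -0.0]
finger_gap: 85.4
grip_force: 0.0
278 361 148 208 [639.48211812 192.83527678  26.        ] [632.46048529 241.45789138  34.        ]
[([336.1, 362.7], 0.71), ([331.7, 380.1], 0.49)]
jar []
mug [([494.0, 209.0], 0.89), ([175.0, 213.0], 0.65)]
plate [([196.0, 338.0], 0.64)]
oil [([193.0, 157.0], 0.94)]
bowl [([474.0, 291.0], 0.81), ([174.0, 216.0], 0.73)]
spatula [([124.0, 316.0], 0.57)]
tray_grip [([234.0, 216.0], 0.67)]
[80, 80, 80, 79, 80, 80, 80, 80, 80, 80, 81, 95, 122, 128, 129, 128, 129, 128, 129, 129, 129, 129, 129, 128, 129, 129, 129, 127, 117, 98, 76, 58, 44, 34, 32, 32, 32, 32, 32, 33, 32, 32, 33, 32, 32, 32, 31, 31, 31, 32, 32, 32, 32, 32, 31, 32, 31, 32, 32, 32, 32, 32, 33, 32, 31, 31, 31, 31, 32, 32, 31, 31, 32, 31, 34, 28, 11, 13, 30, 36, 36, 34, 29, 26, 26, 26, 26, 26, 26, 26, 27, 26, 26, 27, 27, 26, 26, 27, 25, 27]
```

```bash
python3 -c "
from workcell import manip
print(manip.job_done())"
```

```text
the job is handed in; nothing more can be done
None
```

The job is handed in: the three crusts are in the bowl and the empty tray is in the toaster slot, stopped firmly with its end plate against the toaster; I moved no other kitchen things (a last check did not find the jar in the top view, but nothing came near it).

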